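# Park the probe carriage on its stop button

### The arm

A 6-joint arm with a two-finger parallel gripper is mounted at the origin on a cart in front of the work surface, level with it; the furniture and walls round the work are solid. World frame = base frame: x ahead of the robot, y to its left, z up, the work surface at z = 0. Lengths are in m, angles in rad, forces in N, time in s.
With the tool pointing down it reaches from about 0.275 to 0.85 m from the base axis. Payload 5.2 kg.
Tool frame: the origin (TCP) lies between the finger pads; the fingertips stand env.tips_ahead ahead of it and the grasp point (between the pads) lies 8 mm behind it (env.tips_ahead is the distance from the TCP to the fingertips, in m); z points along the fingers, y is the direction in which the jaws open and shut (so a half turn about z gives the same grasp; the last joint's range is limited). The gripper opens to 85 mm and grips with 20 to 120 N. Pads are 22 mm wide; open, the fingers measure 114 mm over their backs; the gripper's body (76 mm by 85 mm) begins 54 mm behind the grasp point. The pads swing forward as they close: fully open they stand 13 mm farther back than shut.
Start: joints at [-1.537, 0.259, 1.535, -0, 1.348, -0.203], TCP at [0.129, -0.535, 0.242] pointing down, gripper open.
Joint ranges: [-3.14, 3.14], [-0.91, 2.08], [0.19, 2.58], [-1.22, 4.36], [0.22, 2.71], [-3.12, 3.12]. Speed limits (rad/s): [2.57, 2.57, 3.14, 3.14, 3.14, 3.14].

### API

Orientations are given as a unit quaternion [x, y, z, w].
In Python, from bench import env gives the robot as it stands. The module is installed in compiled form; this text tells all that it offers.
- The arm moves only by the shell command python3 -m inch 'ROWS'. ROWS is JSON, one flat list of numbers, 7 for each row, row after row: the shift along the tool's x, y, z normalised to -1 to 1, where 1 is 250 mm, then the turn, a rotation vector about the tool's x, y, z normalised to -1 to 1, where 1 is pi rad, then the opening, from 0 (shut) to 1 (fully open). In form: [tx, ty, tz, rx, ry, rz, grip, tx, ty, tz, rx, ry, rz, grip, ...]. A call has 1 to 20 rows; each row is the pose to reach, as a shift and turn from the pose commanded when the call began, along the tool's axes at that moment, turning the shorter way round; what a row does not reach only later rows make up. A row lasts 1/12 s, in which the tool goes at most 41.7 mm and 7.16 degrees, less where a joint would pass 70% of its speed; a pose out of reach is approached as far as the arm can. A call with a number of a shift or a turn outside -1 to 1 is refused whole. A call with a gripper value outside its range is refused whole. The fingers move at their own pace and stop on an object; the grip force is fixed at half the most. Time passes only in rows, so rows that repeat a pose let the fingers close. It gives the time, the measured TCP pose, the force and the opening at its end, in the units of the state.
- env.get_state(): the state, without advancing time (a new reading comes with each control period).
- env.camera(name): name is "side" or "top" or "wrist"; returns the picture (420x560x3 uint8, red, green, blue); there is no depth.
- env.get_calibration(name): a dict with "K" (3x3 intrinsics, pixels), "xyz" and "rotation" of the camera in the world; the wrist camera has in their place "hand_eye" (4x4, takes a point from camera to tool coordinates, whose origin is the TCP and whose axes are the flange's). Camera axes: x right, y up, looking along -z (the intrinsics and any distortion apply to the point x, -y, -z); pixel columns grow to the right and rows downward; lengths in m; the calibration is good to about 2 mm. A picture is of the moment at which its call begins: read the wrist's pose just before it. get_calibration takes no time and is no camera call.
- env.job_done(): hands the job in, once; it reports no verdict.
The state is a dict: "time_s": time; "joints": joint angles; "joint_vel": joint speeds; "tau": joint torques, N m; "tcp_pos": TCP position; "eef_rot": TCP orientation; "contact_force": force on the tool from outside, world axes, zero at the start; "moment": the same for the moment, N m; "gripper_width": finger opening in m.
Only numpy, scipy, OpenCV 4.12 (cv2) and the standard library are available. Lean on these libraries where they do the work, as an engineer would, in place of code of your own. Each camera call takes 0.05 s, during which the arm holds its last target.

### The job

Slide the probe carriage along the bar, through under the low bridge, until its leading end has pressed home the sprung button of the stop collar on the other side, then let go of it so that it keeps the button pressed. The stop collar marks a set position, so come up to it gently and do not shift it; leave the beaker, the flask and the bottle beside the rig as they are.

Things in the scene. Friction and masses are not known exactly. Their poses are not given: they have to be found in the camera images.
- rig: Fixed bar rig: base beam 50 mm wide (feet to 130 mm), 455 mm long; a 14 mm round steel bar along the rig's y axis, its axis 130 mm above the worktop, on end posts (26 x 16 mm, 144 mm high) at y = +200 and -225 mm. Origin: on the worktop under the bridge; z up, y along the bar (carriage starts on the +y side, the stop collar is on the -y side), x across.
- bridge_top (a point): Top of the low bridge over the middle of the bar: two dark steel legs, 8 mm thick, 92 mm apart inside, and a cross strap 12 mm wide along the bar, from 158 to 166 mm above the worktop. The carriage passes under it with 8 mm to spare; fingers holding the carriage from above do not pass. This point: middle of the strap's top; axes as the rig's.
- carriage_centre (a point): Centre of the probe carriage, on the bar's axis: an aluminium block with black end plates, 100 mm long along the bar (y), 40 wide (x), 40 high (z 110 to 150 mm), round the bar, unable to turn; a probe (22, then 12 mm thick) hangs from its middle to 44 mm above the worktop. 0.3 kg; slides against about 5 N of friction (plus 4 N per m/s), stays where left. Axes as the rig's.
- carriage_nose (a point): Centre of the carriage's leading (-y) end face, 50 mm from its centre, on the bar's axis; axes as the rig's.
- stop_face (a point): Centre of the stop collar's +y face (towards the carriage), on the bar's axis; axes as the rig's. The collar is a steel ring, 28 mm in diameter, 20 mm long (from this face to -y), with an 8 mm thick thumb screw on top (to 154 mm above the worktop). Lightly clamped: about 14 N along the bar shifts it (19 N in all if pushed through the carriage). The button stands out from this face.
- carriage (a joint): Position of the carriage's centre along the bar, m from the bridge, growing to the rig's +y; range -0.16 to 0.14.
- button (a joint): How far the stop's sprung button is pressed in, m: 0 free, 0.005 home (hard end); about 2 N at home, less than the carriage's own friction. It is a black ring, 20 mm in diameter, round the bar; free, it stands 7 mm out of a dark 26 mm ring, 6 mm long, on two adjusting screws that hold it off the stop's face by 4 to 24 mm, set differently each time and not reported: find it by touch.
- stop (a joint): Position of the stop collar's centre along the bar, m from the bridge, growing to the rig's +y (its face is at this + 0.010).
- beaker_c (a point): Centre of a loose glass beaker (53 mm diameter, 68 mm high), half-way up; it stands beside the rig and is left alone.
- flask_c (a point): Centre of a loose conical flask (63 mm diameter, 107 mm high), half-way up; left alone.
- bottle_c (a point): Centre of a loose white reagent bottle (61 mm diameter, 133 mm high), half-way up; left alone.

How it is judged:
On the way, in this order (a step that is already met when the one before it is completed fails the run):
1. the carriage has come half-way under the bridge (value of joint carriage below 0.01 m), for 0.1 s.
2. the whole carriage is through the bridge (value of joint carriage below -0.06 m), for 0.1 s.
At the end, for the whole second after the job is handed in: The carriage, at rest, is through the bridge and keeps the stop's button pressed in (by more than 3.5 of its 5 mm), the stop collar is within 2 mm of where it was, and the beaker, flask and bottle are within 15 mm of where they stood (value of joint button above 0.0035 m and value of joint carriage below -0.06 m and distance of stop_face from where it was at the start of the episode below 0.002 m and velocity of joint carriage between -0.005 and 0.005 m/s and distance of each of beaker_c, flask_c, bottle_c from where it was at the start of the episode below 0.015 m); the robot touches nothing.
It fails at once if the stop collar is shifted by 2 mm or more (distance of stop_face from where it was at the start of the episode above 0.002 m).
It fails at once if the beaker, the flask or the bottle is moved by 15 mm or more, or knocked over (distance of any of beaker_c, flask_c, bottle_c from where it was at the start of the episode above 0.015 m or angle between any of beaker_c, flask_c, bottle_c's own z axis and vertical above 0.3 rad).
It also fails if it takes over 40 s, if anything falls off the work surface, if the arm or the gripper's body presses on something with over 40 N, if the wrist force passes 120 N, or if a joint passes its speed limit or range.

## Working session

There is one attempt and no reset: what is moved stays moved. The work goes in short steps, Python scripts to look and compute and a shell command to move; the robot and the scene stay as the last step left them, time stands still between calls to the robot, and variables do not carry over. Pictures are saved under pics/ and viewed, and the job is handed in when it is done.

```bash
mkdir -p pics; ls; python3 - <<'E'
from bench import env
import cv2
s=env.get_state()
for k,v in s.items(): print(k,v)
print(env.tips_ahead)
for n in("side","top","wrist"):
    cv2.imwrite(f"pics/{n}0.png",env.camera(n)[:,:,::-1]); print(n,env.get_calibration(n))
E
```

```text
pics
time_s 0.0
joints [-1.53676731e+00  2.59322573e-01  1.53613247e+00  3.30822225e-05
  1.34799408e+00 -2.02785449e-01]
joint_vel [ 0.00111648 -0.00051955  0.00061366 -0.00147668 -0.00092553 -0.00090814]
tau [-1.11577374e-04 -4.46022320e+01 -2.90573716e+01 -4.75435518e-04
  1.17079733e-02 -3.19507842e-05]
tcp_pos [ 0.12905723 -0.53410143  0.24146586]
eef_rot [ 9.92998056e-01  1.18127049e-01  9.43010278e-05 -9.23569181e-04]
contact_force [ 1.07818152 -0.34374706 -0.11094742]
moment [ 0.00704653  0.0113582  -0.00593416]
gripper_width 0.08543542367890378
0.011
side {'K': array([[505.62750178,   0.        , 271.17743618],
       [  0.        , 505.62750178, 201.77540296],
       [  0.        ,   0.        ,   1.        ]]), 'xyz': array([0.58538773, 0.93600842, 0.65496064]), 'rotation': array([2.50684958e-04, 4.38627093e-01, 8.98401845e-01, 2.19165346e-02])}
top {'K': array([[392.68726614,   0.        , 272.60515264],
       [  0.        , 392.68726614, 210.54489349],
       [  0.        ,   0.        ,   1.        ]]), 'xyz': array([0.50492875, 0.25083098, 0.96137296]), 'rotation': array([-0.03105001,  0.03559321,  0.71332711, -0.69923777])}
wrist {'K': array([[310.49570495,   0.        , 287.65941216],
       [  0.        , 310.49570495, 208.73390594],
       [  0.        ,   0.        ,   1.        ]]), 'hand_eye': array([[-1.21710278e-03,  9.44204841e-01,  3.29356551e-01,
         8.53579470e-02],
       [ 9.99999193e-01,  1.26882767e-03,  5.78964156e-05,
        -1.26938823e-03],
       [-3.63230630e-04,  3.29356355e-01, -9.44205623e-01,
        -1.31940867e-01],
       [ 0.00000000e+00,  0.00000000e+00,  0.00000000e+00,
         1.00000000e+00]])}
```

View pics/side0.png

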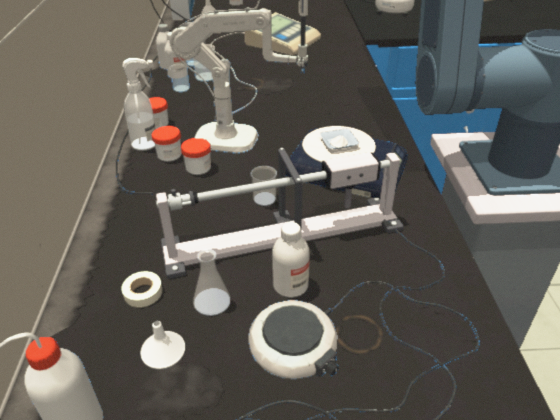

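View pics/top0.png

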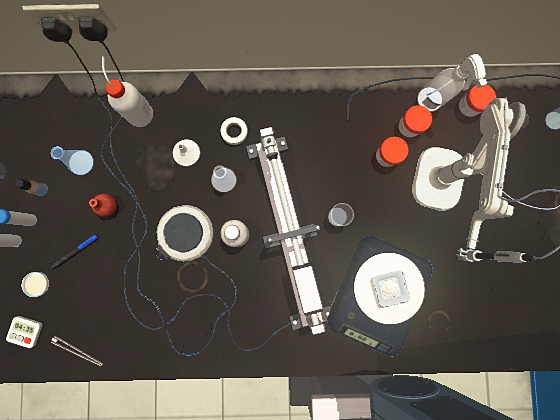

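View pics/wrist0.png

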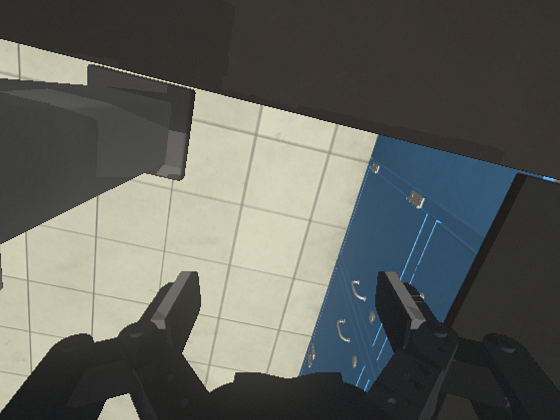

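```bash
cat > h.py <<'E'
import numpy as np, cv2
from bench import env
from scipy.spatial.transform import Rotation as R
def pix2plane(cal,u,v,z):
    K=cal["K"];d=np.array([(u-K[0,2])/K[0,0],-(v-K[1,2])/K[1,1],-1.])
    d=R.from_quat(cal["rotation"]).as_matrix()@d; o=cal["xyz"]
    return o+d*(z-o[2])/d[2]
def proj(cal,p):
    q=R.from_quat(cal["rotation"]).as_matrix().T@(np.array(p)-cal["xyz"]);K=cal["K"]
    return K[0,2]+K[0,0]*q[0]/-q[2],K[1,2]-K[1,1]*q[1]/-q[2]
E
python3 - <<'E'
import cv2
a=cv2.imread("pics/top0.png"); print(a.shape)
b=a[120:340,210:360]
cv2.imwrite("pics/t1.png",cv2.resize(b[:110],None,fx=5,fy=5,interpolation=cv2.INTER_CUBIC))
cv2.imwrite("pics/t2.png",cv2.resize(b[100:],None,fx=5,fy=5,interpolation=cv2.INTER_CUBIC))
a=cv2.imread("pics/side0.png")
cv2.imwrite("pics/s1.png",cv2.resize(a[130:280,150:420],None,fx=2.9,fy=2.9,interpolation=cv2.INTER_CUBIC))
E
```

```text
(420, 560, 3)
```

View pics/t1.png

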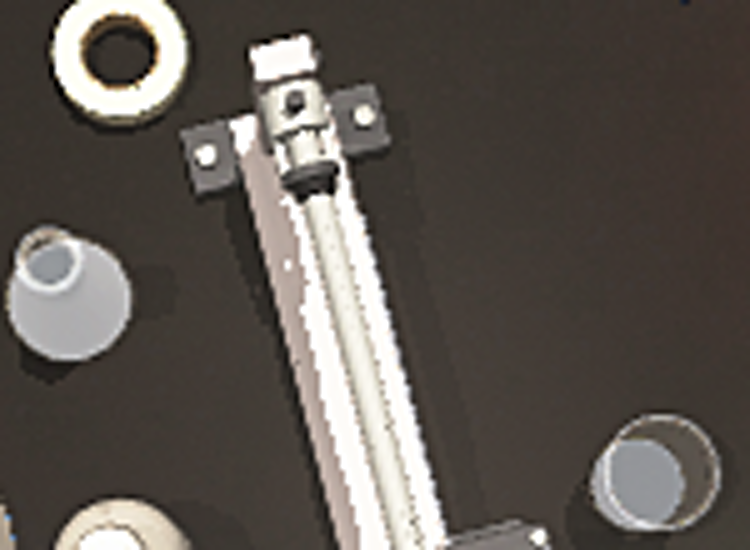

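View pics/t2.png

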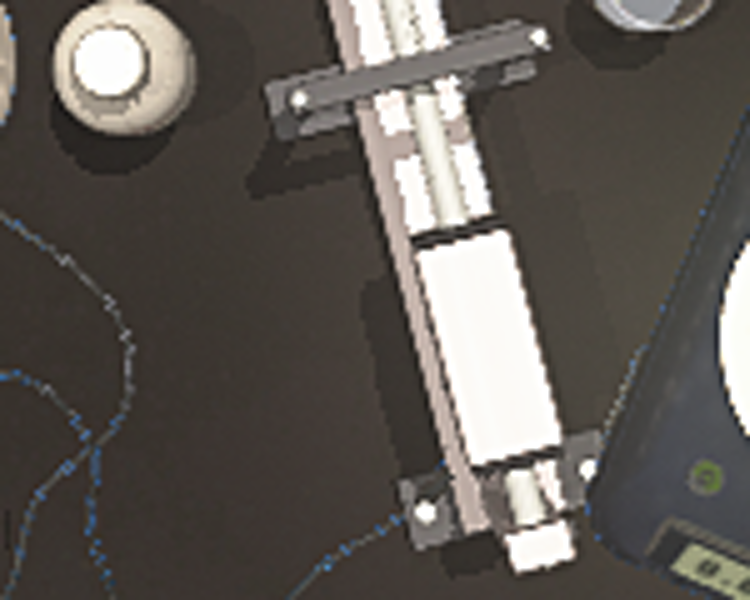

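View pics/s1.png

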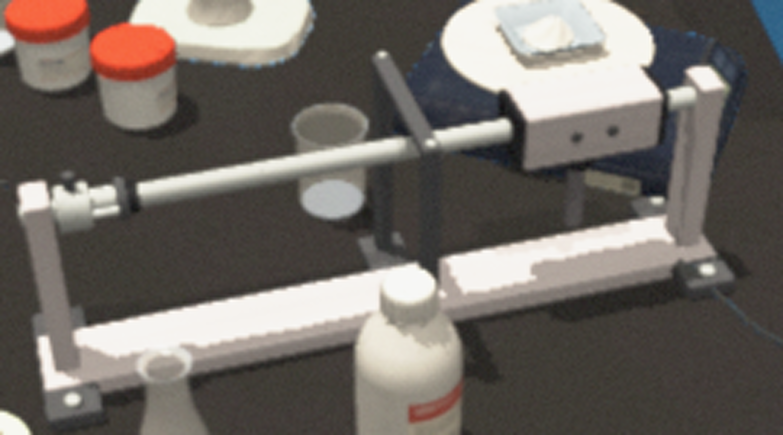

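```bash
python3 - <<'E'
from h import *
c=env.get_calibration("top");s=env.get_calibration("side")
P=lambda u,v,z:pix2plane(c,u,v,z)
t1=lambda x,y:(210+(x+.0)/5,120+y/5); t2=lambda x,y:(210+x/5,220+y/5)
far=P(*t1(283,58),.144);near=P(*t2(541,546),.144);br=P(*t2(418,68),.166);car=P(*t2(484,342),.15)
ax=(near-far);print("dist posts (0.425)",np.linalg.norm(ax));ax/=np.linalg.norm(ax)
print(far,near,br,car,"ax",ax,"yaw",np.degrees(np.arctan2(ax[1],ax[0])))
O=far+ax*.225; print("origin",O, "from near",near-ax*.2)
n=np.array([-ax[1],ax[0],0])
for nm,p in dict(br=br,car=car,front=P(*t2(452,228),.15),rear=P(*t2(516,456),.15),screw=P(*t1(296,100),.154),ringtop=P(*t1(310,182),.14),bot=P(*t2(110,62),.133),flask=P(*t1(48,262),.107),beak=P(*t1(660,470),.068)).items():
    print(nm,p,"along",(p-O)@ax,"lat",(p-O)@n)
# side check: projections
for nm,y,z in(("farpost",-.225,.144),("nearpost",.2,.144),("bridge",0,.166)):
    p=O+ax*y;p[2]=z;print(nm,proj(s,p), "in s1",[(a-b)*2.9 for a,b in zip(proj(s,p),(150,130))])
E
```

```text
dist posts (0.425) 0.42468267167549184
[0.75138134 0.25417214 0.144     ] [0.33797277 0.15696757 0.144     ] [0.53239149 0.20341688 0.166     ] [0.42086667 0.17837221 0.15      ] ax [-0.97345287 -0.22888754  0.        ] yaw -166.7684146249776
origin [0.53235444 0.20267245 0.144     ] from near [0.53266335 0.20274508 0.144     ]
br [0.53239149 0.20341688 0.166     ] along -0.0002064505698259673 lat -0.0007161913996721138
car [0.42086667 0.17837221 0.15      ] along 0.11409011692825755 lat -0.0018630339172272699
front [0.4671854  0.19018119 0.15      ] along 0.06629808687671071 lat -0.0027567311828849946
rear [0.37503699 0.16668793 0.15      ] along 0.16137753184390724 lat -0.0009787728099976986
screw [0.73019834 0.24900946 0.154     ] along -0.20319767814973652 lat 0.00017710534211200818
ringtop [0.69832522 0.24371013 0.14      ] along -0.17095774673680228 lat -0.001959613802080071
bot [0.53865284 0.33117009 0.133     ] along -0.035542703751589744 lat -0.12364477585230252
flask [0.67239592 0.35961807 0.107     ] along -0.17224667682439218 lat -0.12072542057128702
beak [0.57829555 0.08581328 0.068     ] along -0.017973895958291033 lat 0.12427224073116097
farpost (np.float64(161.97630273685058), np.float64(196.04745744398465)) in s1 [np.float64(34.7312779368667), np.float64(191.53762658755548)]
nearpost (np.float64(393.74474288245494), np.float64(155.41703301888478)) in s1 [np.float64(706.8597543591193), np.float64(73.70939575476586)]
bridge (np.float64(290.2133238850784), np.float64(163.1777593873941)) in s1 [np.float64(406.61863926672737), np.float64(96.2155022234429)]
```

```bash
python3 - <<'E'
from h import *
c=env.get_calibration("top");s=env.get_calibration("side")
for z in (0,.05,.1,.15,.2,.25,.3):
    for u,v in((470,255),(515,255),(490,205),(497,110)):
        p=pix2plane(c,u,v,z);print(z,(u,v),p[:2].round(3),np.round(proj(s,p)),end="; ")
    print()
a=cv2.imread("pics/side0.png");cv2.imwrite("pics/s2.png",cv2.resize(a[0:170,120:420],None,fx=2.6,fy=2.6))
E
```

```text
0 (470, 255) [ 0.477 -0.236] [299. 123.]; 0 (515, 255) [ 0.475 -0.346] [297. 103.]; 0 (490, 205) [ 0.599 -0.293] [253. 114.]; 0 (497, 110) [ 0.84  -0.329] [165. 111.]; 
0.05 (470, 255) [ 0.479 -0.21 ] [300. 110.]; 0.05 (515, 255) [ 0.477 -0.315] [297.  92.]; 0.05 (490, 205) [ 0.594 -0.265] [254. 102.]; 0.05 (497, 110) [ 0.822 -0.299] [168.  99.]; 
0.1 (470, 255) [ 0.48  -0.185] [300.  97.]; 0.1 (515, 255) [ 0.478 -0.284] [298.  79.]; 0.1 (490, 205) [ 0.589 -0.237] [255.  89.]; 0.1 (497, 110) [ 0.805 -0.268] [170.  86.]; 
0.15 (470, 255) [ 0.482 -0.16 ] [301.  82.]; 0.15 (515, 255) [ 0.48  -0.253] [299.  66.]; 0.15 (490, 205) [ 0.584 -0.209] [257.  75.]; 0.15 (497, 110) [ 0.788 -0.238] [173.  72.]; 
0.2 (470, 255) [ 0.483 -0.134] [302.  66.]; 0.2 (515, 255) [ 0.481 -0.222] [299.  51.]; 0.2 (490, 205) [ 0.579 -0.18 ] [258.  59.]; 0.2 (497, 110) [ 0.77  -0.208] [176.  57.]; 
0.25 (470, 255) [ 0.485 -0.109] [303.  48.]; 0.25 (515, 255) [ 0.483 -0.191] [300.  34.]; 0.25 (490, 205) [ 0.575 -0.152] [260.  42.]; 0.25 (497, 110) [ 0.753 -0.178] [180.  40.]; 
0.3 (470, 255) [ 0.486 -0.084] [304.  29.]; 0.3 (515, 255) [ 0.484 -0.16 ] [301.  16.]; 0.3 (490, 205) [ 0.57  -0.124] [262.  23.]; 0.3 (497, 110) [ 0.735 -0.148] [183.  22.];
```

View pics/s2.png

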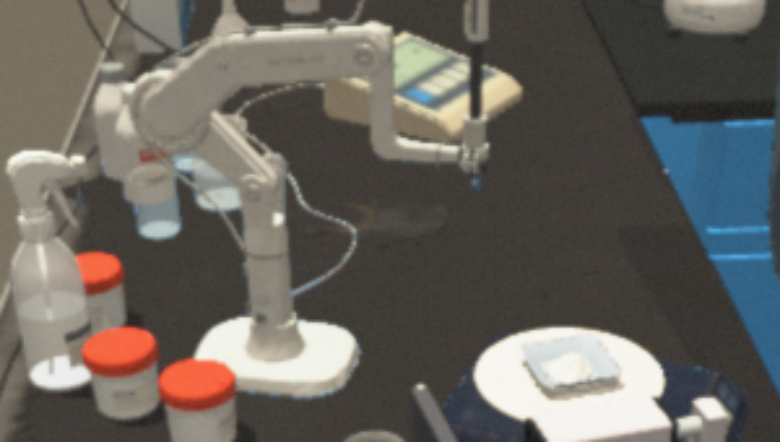

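```bash
python3 -m inch '[0.55,-0.83,0,0,0,0.002,1,0.55,-0.83,0,0,0,0.002,1,0.55,-0.83,0,0,0,0.002,1,0.55,-0.83,0,0,0,0.002,1,0.55,-0.83,0,0,0,0.002,1,0.55,-0.83,0,0,0,0.002,1,0.55,-0.83,0,0,0,0.002,1]'
```

```text
time_s: 0.73
tcp_pos: [0.2152, -0.2938, 0.2417]
eef_rot: [0.993, 0.117, 0.001, -0.002]
contact_force: [-0.8, 0.6, -0.7]
gripper_width: 0.0854
```

```bash
python3 -m inch '[0.66,-0.79,0,0,0,0,1,0.66,-0.79,0,0,0,0,1,0.66,-0.79,0,0,0,0,1,0.66,-0.79,0,0,0,0,1,0.66,-0.79,0,0,0,0,1,0.66,-0.79,0,0,0,0,1,0.66,-0.79,0,0,0,0,1,0.66,-0.79,0,0,0,0,1]'
```

```text
time_s: 1.4
tcp_pos: [0.3301, -0.0681, 0.2423]
eef_rot: [0.993, 0.119, 0.0, -0.0]
contact_force: [-0.1, -0.1, 0.4]
gripper_width: 0.0852
```

```bash
python3 -m inch '[0.44,-0.87,0,0,0,0,1,0.44,-0.87,0,0,0,0,1,0.44,-0.87,0,0,0,0,1,0.44,-0.87,0,0,0,0,1,0.44,-0.87,0,0,0,0,1,0.44,-0.87,0,0,0,0,1,0.44,-0.87,0,0,0,0,1,0.44,-0.87,0,0,0,0,1]'
python3 - <<'E'
from h import *
s=env.get_state();print(s["tcp_pos"],s["eef_rot"]);Rm=R.from_quat(s["eef_rot"]).as_matrix();print(Rm)
O=np.array([.53235,.2028,0]);ax=np.array([-.97345,-.22889,0]);n=np.array([.22889,-.97345,0])
d=s["tcp_pos"]-O;print("along",d@ax,"lat",d@n)
cv2.imwrite("pics/w1.png",env.camera("wrist")[:,:,::-1])
E
```

```text
time_s: 2.07
tcp_pos: [0.3875, 0.1661, 0.2418]
eef_rot: [0.993, 0.116, -0.001, 0.0]
contact_force: [0.1, -0.0, -0.3]
gripper_width: 0.0854
[0.38745447 0.16610988 0.24182921] [ 9.93222816e-01  1.16223884e-01 -5.67431512e-04  3.53624943e-04]
[[ 9.72983374e-01  2.30872828e-01 -1.04497252e-03]
 [ 2.30872025e-01 -9.72983767e-01 -8.34354913e-04]
 [-1.20937118e-03  5.70558536e-04 -9.99999106e-01]]
along 0.14944655845917124 lat 0.00255086258919623
```

View pics/w1.png

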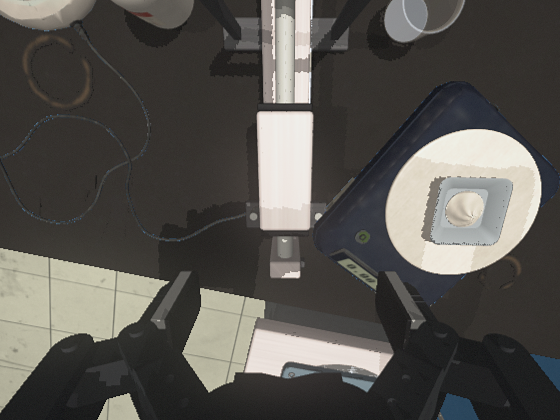

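```bash
cat >> h.py <<'E'
O=np.array([.53235,.2028,0]);ax=np.array([-.97345,-.22889,0]);n=np.array([.22889,-.97345,0])
def wrist_plane(u,v,z,s=None):
    s=s or env.get_state();c=env.get_calibration("wrist");K=c["K"];H=c["hand_eye"]
    d=np.array([(u-K[0,2])/K[0,0],-(v-K[1,2])/K[1,1],-1.]);Rm=R.from_quat(s["eef_rot"]).as_matrix()
    o=Rm@H[:3,3]+s["tcp_pos"];d=Rm@H[:3,:3]@d
    return o+d*(z-o[2])/d[2]
def rig(p): d=np.asarray(p)-O;return round(d@ax,4),round(d@n,4)
def st():
    s=env.get_state();Rm=R.from_quat(s["eef_rot"]).as_matrix()
    print("t",round(s["time_s"],2),"rig(along,lat)",rig(s["tcp_pos"]),"z",s["tcp_pos"][2].round(4),"yaw",np.degrees(np.arctan2(Rm[1,0],Rm[0,0])).round(2),"F along/lat/z",(s["contact_force"]@ax).round(2),(s["contact_force"]@n).round(2),s["contact_force"][2].round(2),"w",round(s["gripper_width"],4))
E
python3 - <<'E'
from h import *
st()
for nm,u,v,z in(("fl",259,104,.15),("fr",312,104,.15),("rl",258,236,.15),("rr",312,236,.15),("barT",286,5,.137),("post",285,268,.144)):
    print(nm,rig(wrist_plane(u,v,z)))
E
```

```text
t 2.12 rig(along,lat) (np.float64(0.1499), np.float64(0.0035)) z 0.2418 yaw 13.24 F along/lat/z -0.24 -0.01 -0.17 w 0.0854
fl (np.float64(0.067), np.float64(-0.0172))
fr (np.float64(0.067), np.float64(0.019))
rl (np.float64(0.1654), np.float64(-0.0211))
rr (np.float64(0.1655), np.float64(0.0214))
barT (np.float64(0.0055), np.float64(0.0013))
post (np.float64(0.1976), np.float64(-0.0))
```

```bash
python3 -m inch '[0,-0.012,0.12,0,0,0,1,0,-0.012,0.24,0,0,0,1,0,-0.012,0.36,0,0,0,1,0,-0.012,0.48,0,0,0,1,0,-0.012,0.488,0,0,0,1,0,-0.012,0.488,0,0,0,1]'
python3 - <<'E'
from h import *
st()
cv2.imwrite("pics/w2.png",env.camera("wrist")[:,:,::-1])
E
```

```text
time_s: 2.62
tcp_pos: [0.3853, 0.167, 0.1194]
eef_rot: [0.994, 0.113, -0.002, 0.0]
contact_force: [-0.8, -0.3, -0.1]
gripper_width: 0.0849
t 2.62 rig(along,lat) (np.float64(0.1514), np.float64(0.0012)) z 0.1194 yaw 13.03 F along/lat/z 0.82 0.14 -0.05 w 0.0849
```

View pics/w2.png

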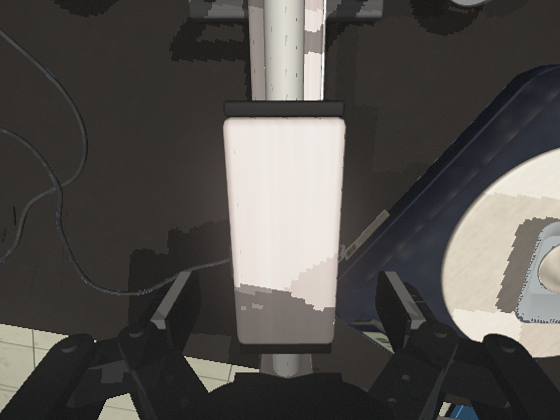

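The open fingers straddle the trailing end of the carriage (pads at columns 190 and 385, carriage 232–345, rear plate at row 348). Closing.

```bash
python3 -m inch '[0,0,0,0,0,0,0.3,0,0,0,0,0,0,0.3,0,0,0,0,0,0,0.2,0,0,0,0,0,0,0.2,0,0,0,0,0,0,0.2,0,0,0,0,0,0,0.2,0,0,0,0,0,0,0.2,0,0,0,0,0,0,0.2]'
python3 -c "
from h import *
st()"
```

```text
time_s: 3.33
tcp_pos: [0.3873, 0.1685, 0.1217]
eef_rot: [0.993, 0.116, 0.001, 0.001]
contact_force: [-1.0, -4.9, 7.8]
gripper_width: 0.0393
t 3.33 rig(along,lat) (np.float64(0.1491), np.float64(0.0002)) z 0.1217 yaw 13.28 F along/lat/z 2.15 4.58 7.82 w 0.0393
```

```bash
python3 -m inch '[0.03,0,0,0,0,0,0.2,0.08,0,0,0,0,0,0.2,0.14,0,0,0,0,0,0.2,0.2,0,0,0,0,0,0.2,0.26,0,0,0,0,0,0.2,0.32,0,0,0,0,0,0.2,0.38,0,0,0,0,0,0.2,0.43,0,0,0,0,0,0.2,0.46,0,0,0,0,0,0.2,0.48,0,0,0,0,0,0.2,0.488,0,0,0,0,0,0.2,0.488,0,0,0,0,0,0.2,0.488,0,0,0,0,0,0.2]'
python3 - <<'E'
from h import *
st()
cv2.imwrite("pics/w3.png",env.camera("wrist")[:,:,::-1])
cv2.imwrite("pics/s3.png",env.camera("side")[:,:,::-1])
E
```

```text
time_s: 4.42
tcp_pos: [0.506, 0.1964, 0.1218]
eef_rot: [0.993, 0.116, 0.001, 0.001]
contact_force: [0.3, -4.2, 5.6]
gripper_width: 0.0396
t 4.42 rig(along,lat) (np.float64(0.0271), np.float64(0.0002)) z 0.1218 yaw 13.27 F along/lat/z 0.72 4.16 5.57 w 0.0396
```

View pics/w3.png

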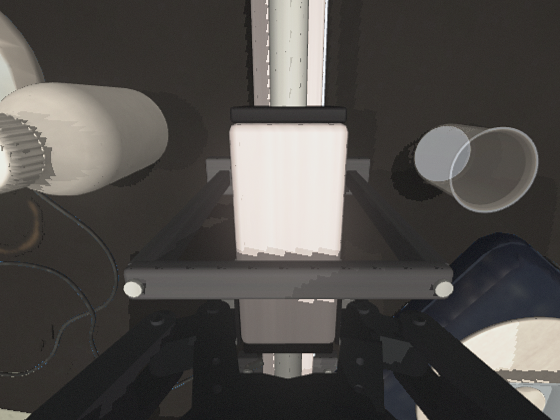

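View pics/s3.png

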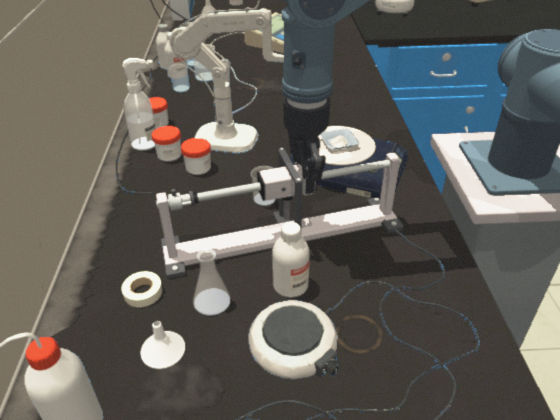

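```bash
python3 -m inch '[0,0,0,0,0,0,0.9,0,0,0,0,0,0,0.9,0,0,0,0,0,0,0.9,0,0,0,0,0,0,0.9,0,0,-0.08,0,0,0,0.9,0,0,-0.18,0,0,0,0.9,0,0,-0.28,0,0,0,0.9,0,0,-0.36,0,0,0,0.9,0,0,-0.36,0,0,0,0.9,0.1,0,-0.36,0,0,0,0.9,0.2,0,-0.36,0,0,0,0.9,0.28,0,-0.36,0,0,0,0.9,0.28,0,-0.36,0,0,0,0.9,0.28,0,-0.36,0,0,0,0.9]'
python3 - <<'E'
from h import *
st()
cv2.imwrite("pics/w4.png",env.camera("wrist")[:,:,::-1])
E
```

```text
time_s: 5.68
tcp_pos: [0.5732, 0.213, 0.2089]
eef_rot: [0.993, 0.115, -0.001, 0.0]
contact_force: [-0.4, -0.3, 0.0]
gripper_width: 0.0766
t 5.68 rig(along,lat) (np.float64(-0.0421), np.float64(-0.0006)) z 0.2089 yaw 13.21 F along/lat/z 0.44 0.22 0.01 w 0.0766
```

View pics/w4.png

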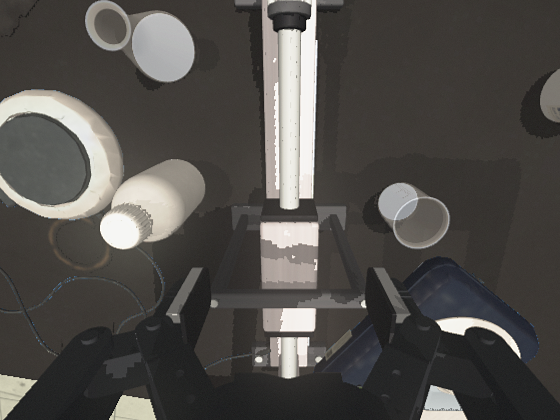

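```bash
python3 - <<'E'
from h import *
a=cv2.imread("pics/w4.png");cv2.imwrite("pics/w4b.png",cv2.resize(a[0:90,220:360],None,fx=5,fy=5,interpolation=cv2.INTER_CUBIC))
for nm,u,v,z in(("noseTop",290,200,.15),("noseB",290,209,.13),("rear",290,335,.15),("strapf",290,290,.166),("button",290,32,.14),("btn",290,32,.13)):
    print(nm,rig(wrist_plane(u,v,z)))
E
```

```text
noseTop (np.float64(-0.0659), np.float64(-0.0005))
noseB (np.float64(-0.0527), np.float64(-0.0003))
rear (np.float64(0.0418), np.float64(-0.0004))
strapf (np.float64(-0.0089), np.float64(-0.0005))
button (np.float64(-0.1634), np.float64(-0.0005))
btn (np.float64(-0.1653), np.float64(-0.0004))
```

View pics/w4b.png

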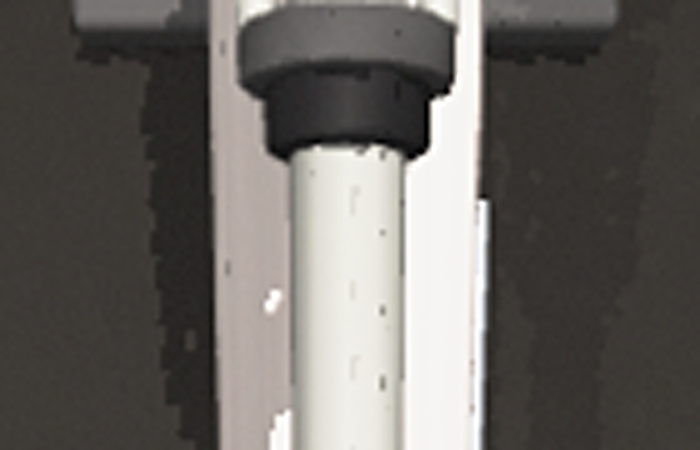

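```bash
python3 -m inch '[0,0.002,0.1,0,0,0,0.9,0,0.002,0.2,0,0,0,0.9,0,0.002,0.3,0,0,0,0.9,0,0.002,0.355,0,0,0,0.9,0,0.002,0.355,0,0,0,0.9,0,0.002,0.355,0,0,0,0.3,0,0.002,0.355,0,0,0,0.3,0,0.002,0.355,0,0,0,0.2,0,0.002,0.355,0,0,0,0.2,0,0.002,0.355,0,0,0,0.2,0,0.002,0.355,0,0,0,0.2,0,0.002,0.355,0,0,0,0.2,0,0.002,0.355,0,0,0,0.2]'
python3 - <<'E'
from h import *
st()
cv2.imwrite("pics/w5.png",env.camera("wrist")[:,:,::-1])
E
```

```text
time_s: 6.82
tcp_pos: [0.5742, 0.2124, 0.1235]
eef_rot: [0.993, 0.115, 0.002, 0.0]
contact_force: [-1.1, -1.7, 7.2]
gripper_width: 0.0396
t 6.82 rig(along,lat) (np.float64(-0.043), np.float64(0.0003)) z 0.1235 yaw 13.2 F along/lat/z 1.43 1.46 7.21 w 0.0396
```

View pics/w5.png

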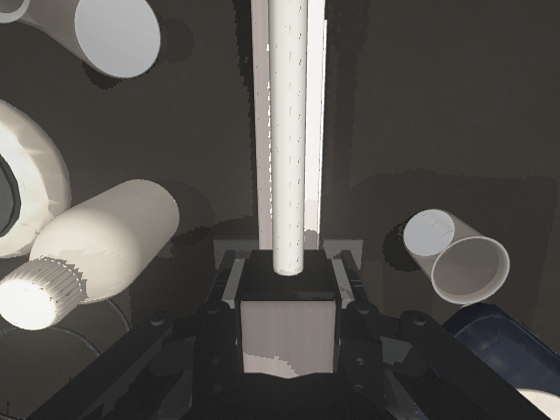

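```bash
python3 -m inch '[0.03,0,0,0,0,0,0.2,0.07,0,0,0,0,0,0.2,0.11,0,0,0,0,0,0.2,0.15,0,0,0,0,0,0.2,0.19,0,0,0,0,0,0.2,0.23,0,0,0,0,0,0.2,0.26,0,0,0,0,0,0.2,0.29,0,0,0,0,0,0.2,0.31,0,0,0,0,0,0.2,0.32,0,0,0,0,0,0.2,0.32,0,0,0,0,0,0.2,0.32,0,0,0,0,0,0.2]'
python3 - <<'E'
from h import *
st()
a=env.camera("wrist")[:,:,::-1]
cv2.imwrite("pics/w6.png",a)
cv2.imwrite("pics/w6b.png",cv2.resize(a[120:320,200:380],None,fx=3,fy=3,interpolation=cv2.INTER_CUBIC))
E
```

```text
time_s: 7.87
tcp_pos: [0.652, 0.2306, 0.1235]
eef_rot: [0.993, 0.115, 0.001, 0.0]
contact_force: [-0.6, -1.3, 5.8]
gripper_width: 0.039
t 7.87 rig(along,lat) (np.float64(-0.1228), np.float64(0.0003)) z 0.1235 yaw 13.19 F along/lat/z 0.85 1.12 5.82 w 0.039
```

View pics/w6b.png

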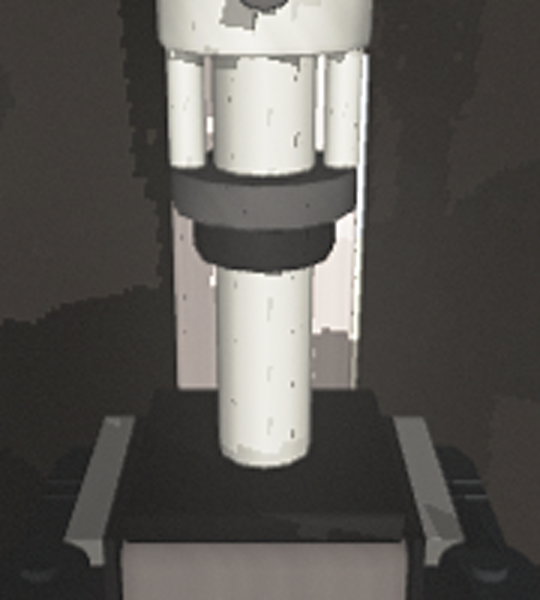

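```bash
python3 - <<'E'
from h import *
for nm,r,z in(("nose@bar top",466,.137),("nose top edge",541,.15),("nose top edge2",515,.15),("nose bot",390,.11),("btn",272,.140),("ring",228,.143),("stopface",55,.144)):
    print(nm,rig(wrist_plane(200+265/3,120+r/3,z)))
E
```

```text
nose@bar top (np.float64(-0.136), np.float64(-0.0007))
nose top edge (np.float64(-0.1324), np.float64(-0.0008))
nose top edge2 (np.float64(-0.1365), np.float64(-0.0008))
nose bot (np.float64(-0.1347), np.float64(-0.0007))
btn (np.float64(-0.167), np.float64(-0.0007))
ring (np.float64(-0.174), np.float64(-0.0007))
stopface (np.float64(-0.1955), np.float64(-0.0007))
```

```bash
python3 -m inch '[0.02,0,0,0,0,0,0.2,0.04,0,0,0,0,0,0.2,0.06,0,0,0,0,0,0.2,0.068,0,0,0,0,0,0.2,0.072,0,0,0,0,0,0.2,0.072,0,0,0,0,0,0.2,0.072,0,0,0,0,0,0.2]'
python3 - <<'E'
from h import *
st()
a=env.camera("wrist")[:,:,::-1]
cv2.imwrite("pics/w7.png",a)
cv2.imwrite("pics/w7b.png",cv2.resize(a[160:320,200:380],None,fx=4,fy=4,interpolation=cv2.INTER_CUBIC)[:600])
E
```

```text
time_s: 8.5
tcp_pos: [0.6689, 0.2346, 0.1235]
eef_rot: [0.993, 0.115, 0.001, 0.0]
contact_force: [-3.2, -2.9, 6.6]
gripper_width: 0.0394
t 8.5 rig(along,lat) (np.float64(-0.1403), np.float64(0.0003)) z 0.1235 yaw 13.19 F along/lat/z 3.74 2.11 6.64 w 0.0394
```

View pics/w7b.png

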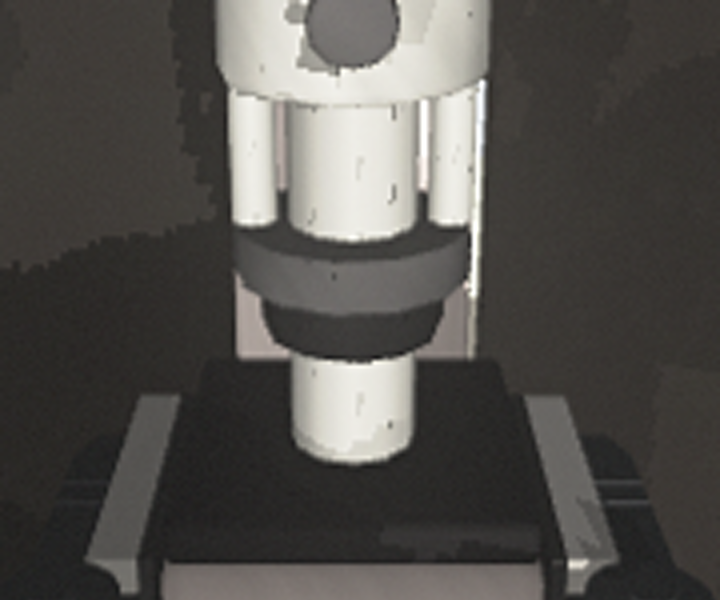

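```bash
python3 - <<'E'
from h import *
for nm,r,z in(("nose@bar top",464,.137),("btn",361,.140),("ring",315,.143),("stopface",105,.144)):
    print(nm,rig(wrist_plane(200+352/4,160+r/4,z)))
E
```

```text
nose@bar top (np.float64(-0.1531), np.float64(-0.0009))
btn (np.float64(-0.1671), np.float64(-0.0009))
ring (np.float64(-0.1737), np.float64(-0.0009))
stopface (np.float64(-0.1955), np.float64(-0.0008))
```

```bash
python3 -m inch '[0.01,0,0,0,0,0,0.2,0.02,0,0,0,0,0,0.2,0.028,0,0,0,0,0,0.2,0.032,0,0,0,0,0,0.2,0.032,0,0,0,0,0,0.2,0.032,0,0,0,0,0,0.2]'
python3 - <<'E'
from h import *
st()
a=env.camera("wrist")[:,:,::-1]
cv2.imwrite("pics/w8.png",a)
cv2.imwrite("pics/w8b.png",cv2.resize(a[160:320,200:380],None,fx=4,fy=4,interpolation=cv2.INTER_CUBIC)[:600])
E
```

```text
time_s: 9.05
tcp_pos: [0.6766, 0.2364, 0.1235]
eef_rot: [0.993, 0.115, 0.001, 0.0]
contact_force: [-3.5, -2.6, 6.7]
gripper_width: 0.0394
t 9.05 rig(along,lat) (np.float64(-0.1481), np.float64(0.0003)) z 0.1235 yaw 13.2 F along/lat/z 4.05 1.75 6.69 w 0.0394
```

View pics/w8b.png

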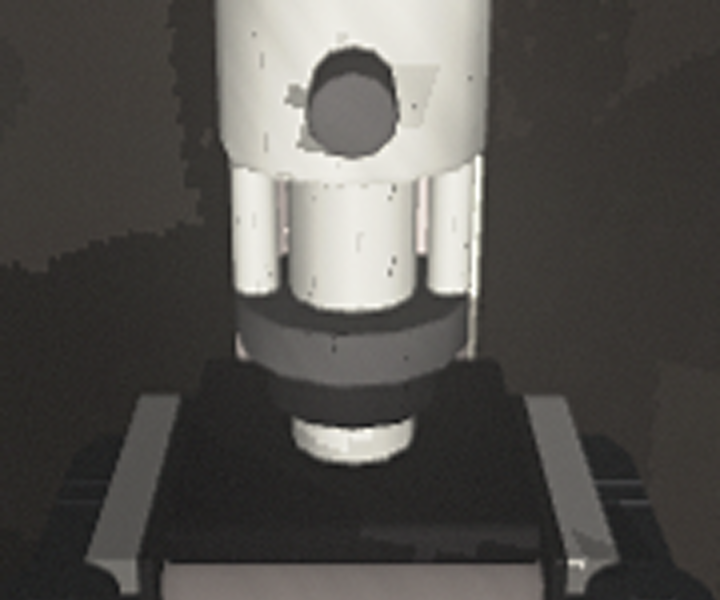

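```bash
python3 -m inch '[0.008,0,0,0,0,0,0.2,0.014,0,0,0,0,0,0.2,0.018,0,0,0,0,0,0.2,0.02,0,0,0,0,0,0.2,0.02,0,0,0,0,0,0.2]'
python3 -c "
from h import *
st()"
python3 -m inch '[0.002,0,0,0,0,0,0.2,0.004,0,0,0,0,0,0.2,0.004,0,0,0,0,0,0.2]'
python3 - <<'E'
from h import *
st()
a=env.camera("wrist")[:,:,::-1]
cv2.imwrite("pics/w9.png",a)
cv2.imwrite("pics/w9b.png",cv2.resize(a[160:320,200:380],None,fx=4,fy=4,interpolation=cv2.INTER_CUBIC)[:600])
E
```

```text
time_s: 9.52
tcp_pos: [0.6813, 0.2375, 0.1235]
eef_rot: [0.993, 0.115, 0.0, 0.0]
contact_force: [-4.6, -2.0, 6.6]
gripper_width: 0.039
t 9.52 rig(along,lat) (np.float64(-0.1529), np.float64(0.0003)) z 0.1235 yaw 13.2 F along/lat/z 4.94 0.91 6.61 w 0.039
time_s: 9.77
tcp_pos: [0.6822, 0.2377, 0.1235]
eef_rot: [0.993, 0.115, 0.0, 0.0]
contact_force: [-3.4, -2.0, 6.3]
gripper_width: 0.0394
t 9.77 rig(along,lat) (np.float64(-0.1538), np.float64(0.0003)) z 0.1235 yaw 13.2 F along/lat/z 3.8 1.19 6.27 w 0.0394
```

View pics/w9b.png

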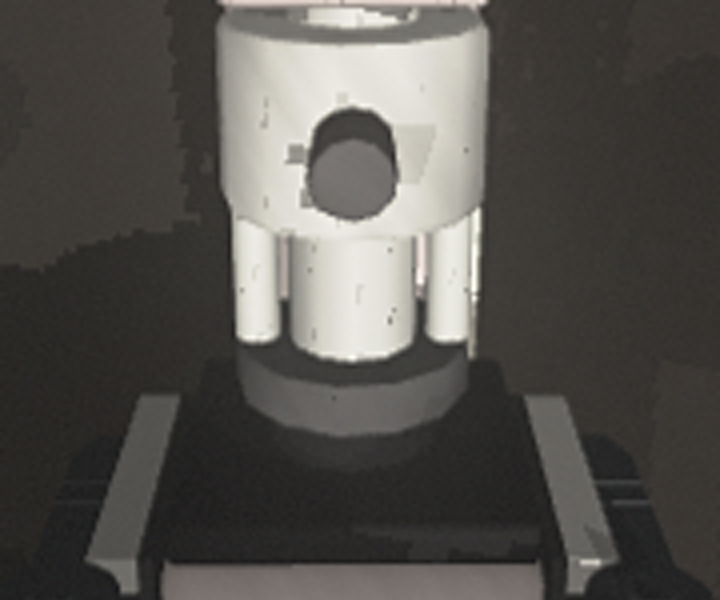

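```bash
S='python3 -c "from h import *;st()"'
python3 -m inch '[0.004,0,0,0,0,0,0.2,0.004,0,0,0,0,0,0.2]'|grep -v rot; eval $S
python3 -m inch '[0.004,0,0,0,0,0,0.2,0.004,0,0,0,0,0,0.2]'|grep -v rot; eval $S
```

```text
time_s: 9.98
tcp_pos: [0.6831, 0.2379, 0.1235]
contact_force: [-4.8, -2.0, 7.4]
gripper_width: 0.0395
t 9.98 rig(along,lat) (np.float64(-0.1548), np.float64(0.0003)) z 0.1235 yaw 13.2 F along/lat/z 5.11 0.89 7.36 w 0.0395
time_s: 10.15
tcp_pos: [0.684, 0.2381, 0.1235]
contact_force: [-5.2, -2.3, 7.1]
gripper_width: 0.0392
t 10.15 rig(along,lat) (np.float64(-0.1557), np.float64(0.0003)) z 0.1235 yaw 13.2 F along/lat/z 5.57 1.08 7.11 w 0.0392
```

```bash
python3 -m inch '[0.004,0,0,0,0,0,0.2,0.004,0,0,0,0,0,0.2]'|grep -v rot;python3 - <<'E'
from h import *
st()
a=env.camera("wrist")[:,:,::-1]
cv2.imwrite("pics/w10.png",a)
cv2.imwrite("pics/w10b.png",cv2.resize(a[220:320,200:380],None,fx=4,fy=4,interpolation=cv2.INTER_CUBIC)[:600])
E
```

```text
time_s: 10.32
tcp_pos: [0.6849, 0.2384, 0.1235]
contact_force: [-6.0, -2.3, 7.2]
gripper_width: 0.039
t 10.32 rig(along,lat) (np.float64(-0.1566), np.float64(0.0003)) z 0.1235 yaw 13.19 F along/lat/z 6.34 0.89 7.22 w 0.039
```

View pics/w10b.png

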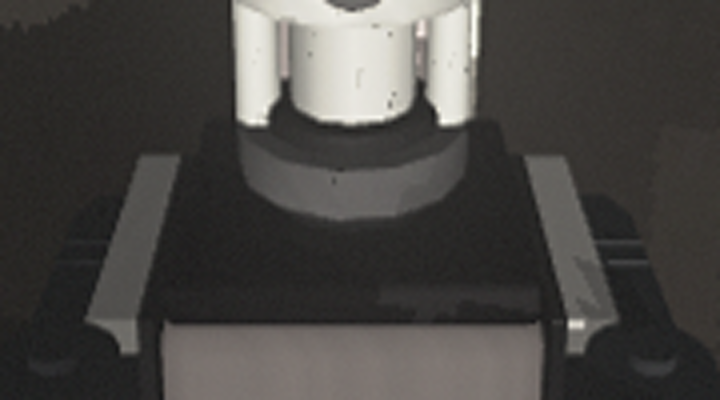

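```bash
S='python3 -c "from h import *;st()"'
python3 -m inch '[0.002,0,0,0,0,0,0.2,0.002,0,0,0,0,0,0.2]'|grep -v rot; eval $S
```

```text
time_s: 10.53
tcp_pos: [0.6852, 0.2384, 0.1235]
contact_force: [-5.4, -2.6, 6.8]
gripper_width: 0.0395
t 10.53 rig(along,lat) (np.float64(-0.1569), np.float64(0.0003)) z 0.1235 yaw 13.2 F along/lat/z 5.85 1.26 6.84 w 0.0395
```

```bash
S='python3 -c "from h import *;st()"'
python3 -m inch '[0.002,0,0,0,0,0,0.2,0.002,0,0,0,0,0,0.2]'|grep -v rot; eval $S
```

```text
time_s: 10.7
tcp_pos: [0.6857, 0.2385, 0.1235]
contact_force: [-6.4, -3.2, 7.1]
gripper_width: 0.039
t 10.7 rig(along,lat) (np.float64(-0.1574), np.float64(0.0003)) z 0.1235 yaw 13.2 F along/lat/z 7.01 1.68 7.14 w 0.039
```

```bash
S='python3 -c "from h import *;st()"'
python3 -m inch '[0.002,0,0,0,0,0,0.2,0.002,0,0,0,0,0,0.2]'|grep -v rot; eval $S
```

```text
time_s: 10.87
tcp_pos: [0.6861, 0.2387, 0.1235]
contact_force: [-6.0, -3.1, 7.2]
gripper_width: 0.0396
t 10.87 rig(along,lat) (np.float64(-0.1578), np.float64(0.0003)) z 0.1235 yaw 13.2 F along/lat/z 6.55 1.67 7.18 w 0.0396
```

```bash
python3 -m inch '[0,0,0,0,0,0,0.2,0,0,0,0,0,0,0.2]' |grep force;python3 - <<'E'
from h import *
st()
a=env.camera("wrist")[:,:,::-1]
cv2.imwrite("pics/w11.png",a)
cv2.imwrite("pics/w11b.png",cv2.resize(a[220:320,200:380],None,fx=4,fy=4,interpolation=cv2.INTER_CUBIC)[:600])
E
```

```text
contact_force: [-5.9, -2.7, 7.1]
t 11.03 rig(along,lat) (np.float64(-0.1578), np.float64(0.0003)) z 0.1235 yaw 13.2 F along/lat/z 6.4 1.29 7.07 w 0.039
```

View pics/w11b.png

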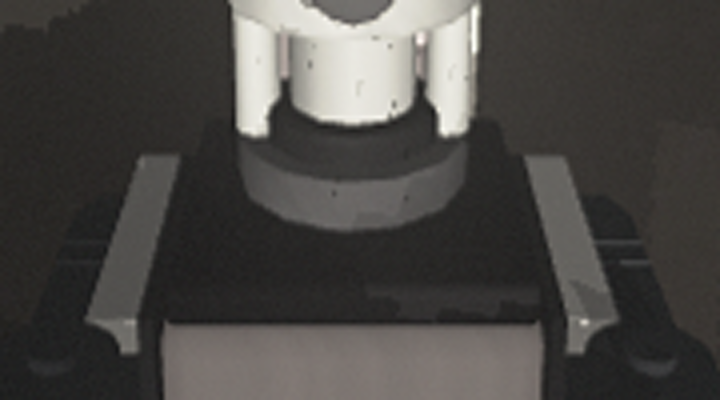

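```bash
S='python3 -c "from h import *;st()"'
python3 -m inch '[0.002,0,0,0,0,0,0.2,0.002,0,0,0,0,0,0.2]'|grep force; eval $S
```

```text
contact_force: [-6.3, -3.1, 7.4]
t 11.25 rig(along,lat) (np.float64(-0.1582), np.float64(0.0003)) z 0.1235 yaw 13.2 F along/lat/z 6.87 1.54 7.39 w 0.0395
```

```bash
S='python3 -c "from h import *;st()"'
python3 -m inch '[0.002,0,0,0,0,0,0.2,0.002,0,0,0,0,0,0.2]'|grep force; eval $S
```

```text
contact_force: [-8.0, -3.4, 7.9]
t 11.42 rig(along,lat) (np.float64(-0.1582), np.float64(0.0003)) z 0.1235 yaw 13.2 F along/lat/z 8.53 1.51 7.87 w 0.0393
```

```bash
S='python3 -c "from h import *;st()"'
python3 -m inch '[0.0015,0,0,0,0,0,0.2,0.0015,0,0,0,0,0,0.2]'|grep force; eval $S;  python3 - <<'E'
from h import *
a=env.camera("wrist")[:,:,::-1]
cv2.imwrite("pics/w12.png",a)
cv2.imwrite("pics/w12b.png",cv2.resize(a[180:320,200:380],None,fx=4,fy=4,interpolation=cv2.INTER_CUBIC)[:600])
E
```

```text
contact_force: [-9.1, -5.0, 9.7]
t 11.58 rig(along,lat) (np.float64(-0.1582), np.float64(0.0003)) z 0.1235 yaw 13.2 F along/lat/z 10.01 2.78 9.69 w 0.0392
```

View pics/w12b.png

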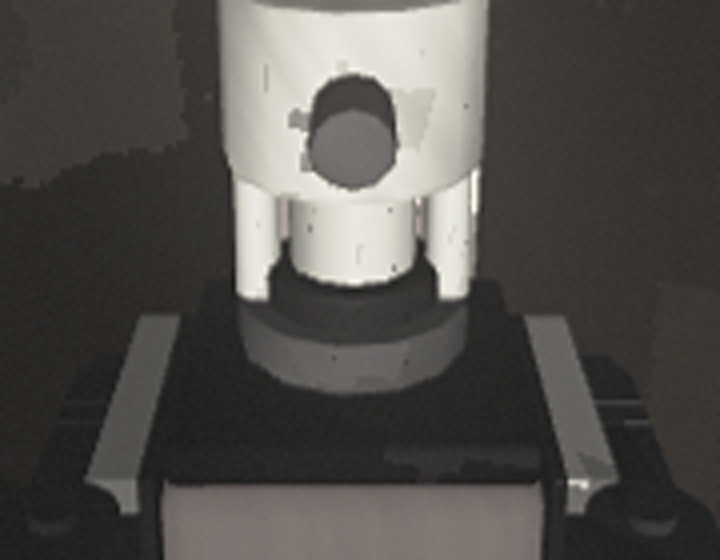

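```bash
python3 -m inch '[0,0,0,0,0,0,0.9,0,0,0,0,0,0,0.9,0,0,0,0,0,0,0.9,0,0,0,0,0,0,0.9,0,0,0,0,0,0,0.9,0,0,-0.05,0,0,0,0.9,0,0,-0.15,0,0,0,0.9,0,0,-0.25,0,0,0,0.9,0,0,-0.33,0,0,0,0.9,0,0,-0.4,0,0,0,0.9,0,0,-0.4,0,0,0,0.9,0,0,-0.4,0,0,0,0.9,0,0,-0.4,0,0,0,0.9]'
python3 - <<'E'
from h import *
st()
a=env.camera("wrist")[:,:,::-1]
cv2.imwrite("pics/w13.png",a)
cv2.imwrite("pics/w13b.png",cv2.resize(a[140:280,200:380],None,fx=4,fy=4,interpolation=cv2.INTER_CUBIC)[:600])
cv2.imwrite("pics/s13.png",env.camera("side")[:,:,::-1])
E
```

```text
time_s: 12.72
tcp_pos: [0.6876, 0.2394, 0.2208]
eef_rot: [0.993, 0.115, -0.001, 0.0]
contact_force: [0.3, 0.4, -0.7]
gripper_width: 0.0767
t 12.72 rig(along,lat) (np.float64(-0.1595), np.float64(-0.0001)) z 0.2208 yaw 13.21 F along/lat/z -0.41 -0.35 -0.66 w 0.0767
```

View pics/w13b.png

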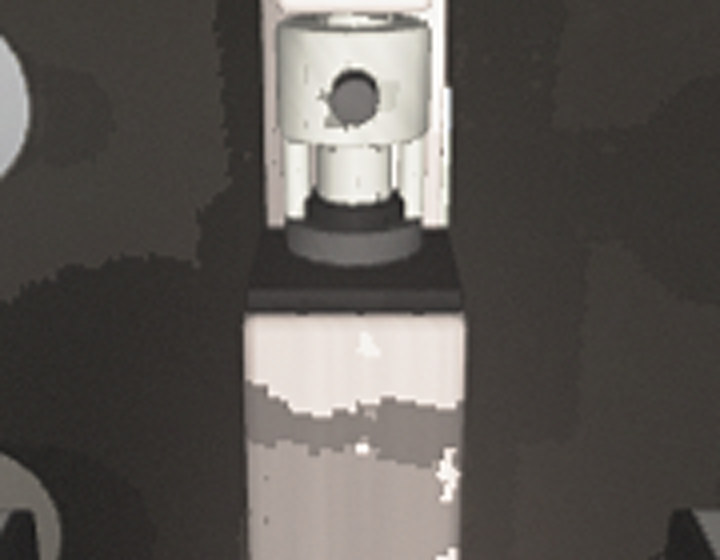

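View pics/s13.png

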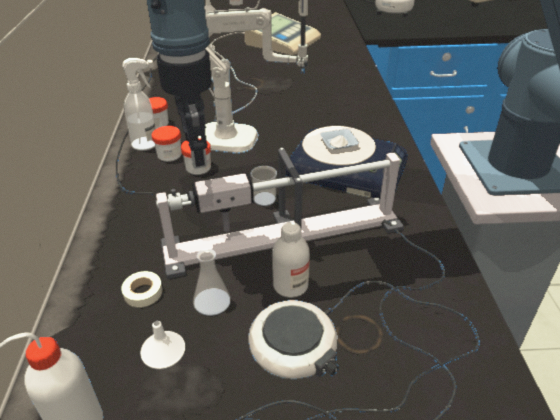

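```bash
python3 - <<'E'
from h import *
for nm,r,z in(("ring",265,.143),("noseedge",290,.15),("stopface",143,.144)):
    print(nm,rig(wrist_plane(200+352/4,140+r/4,z)))
a=cv2.imread("pics/side0.png");b=cv2.imread("pics/s13.png")
g=lambda i:i[185:215,160:196][:,:].astype(int)
print("stop region diff",abs(g(a)-g(b)).mean((0,2)).round(0))
for nm,(x,y,w,h) in dict(flask=(188,245,50,70),bottle=(268,240,45,55),stop=(162,190,20,20)).items():
    r=cv2.matchTemplate(b,a[y:y+h,x:x+w],cv2.TM_CCOEFF_NORMED);m=cv2.minMaxLoc(r);print(nm,m[3],(x,y),m[1])
E
```

```text
ring (np.float64(-0.1734), np.float64(-0.0011))
noseedge (np.float64(-0.1712), np.float64(-0.0011))
stopface (np.float64(-0.1957), np.float64(-0.0011))
stop region diff [ 2.  2.  2.  1.  1.  2.  2.  2.  2.  2.  2.  3.  2.  2.  2.  2.  2.  2.
  2.  2.  2.  3.  3.  4.  4.  4.  6. 18. 33. 30. 13.  5.  5.  5.  6. 15.]
flask (188, 245) (188, 245) 0.9834321737289429
bottle (268, 240) (268, 240) 0.9247667789459229
stop (162, 190) (162, 190) 0.9994758367538452
```

The nose sits 2.2 mm from the dark ring, against 2 mm when the button is home. The stop face reads -0.1957 (earlier -0.1955), and the bottle and flask haven't moved. Handing in.

```bash
python3 -c "
from bench import env
print(env.job_done(), env.get_state()['time_s'])"
```

```text
the job is handed in; nothing more can be done
the job is handed in; nothing more can be done
```

The carriage is through the bridge with its nose holding the stop's button pressed home. I let go of it and handed the job in at about 13 s of the 40 s; no verdict was reported.

**How it went:** I gripped the carriage by its trailing end and pulled it half-way under the bridge. I then re-gripped it by its leading end on the far side and pulled it up to the stop, using 1 mm and then 0.5 mm steps once it met the button. At the hard end the position stopped changing while the force along the bar rose from 6.9 to 8.5 to 10 N, well under the 19 N that would shift the collar. I then opened the gripper and raised it clear.

**Last checks:**
- **Button:** the nose is about 2.2 mm from the dark ring, where 2 mm means fully home.
- **Stop collar:** its face reads -0.1957 m against -0.1955 m before contact, and its patch in the side picture matches the start (0.999).
- **Bottle and flask:** neither has moved in the side picture. The bottle's match was weaker, at 0.92, with no shift.
- **Beaker:** I only judged this by eye; it looks untouched in the last side picture.
- **Gripper:** wrist force is back to zero within noise, with the gripper clear of everything.

**Disagreement:** two early estimates of the carriage nose and the button differed by 3 to 6 mm between views, so I found the final position by touch.

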